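# Seat the filling funnel in its cone holder and seal it on the bottle

### The arm

A 7-joint arm with a two-finger parallel gripper is mounted at the origin on the work surface. World frame = base frame: x ahead of the robot, y to its left, z up, the work surface at z = 0. Lengths are in m, angles in rad, forces in N, time in s.
With the tool pointing down it reaches from about 0.4 to 0.875 m from the base axis. Payload 19.3 kg.
Tool frame: the origin (TCP) lies at the very end of the fingers, on their centre line; the grasp point (between the pads) lies bot.pinch_z behind it (bot.pinch_z is the distance from the TCP to the grasp point, in m); z points along the fingers, y is the line along which they close (so a half turn about z gives the same grasp; the last joint's range is limited). The gripper opens to 85 mm and grips with 20 to 120 N. Pads are 22 mm wide; open, the fingers measure 114 mm over their backs; the gripper's body (76 mm by 85 mm) begins 54 mm behind the grasp point. The pads swing forward as they close: fully open they stand 13 mm farther back than shut.
Start: joints at [1.097, 0.521, -0.036, 1.599, 0.021, 1.021, -0.113], TCP at [0.246, -0.575, 0.231] pointing down, gripper open.
Joint ranges: [-2.91, 2.91], [-0.3, 2.13], [-1.5, 1.42], [0.17, 2.43], [-1.26, 4.41], [0.16, 1.93], [-2.52, 2.52]. Speed limits (rad/s): [1.89, 1.89, 2.39, 2.39, 3.01, 3.01, 3.01].

### API

Orientations are given as [roll, pitch, yaw] about the fixed x, y, z axes, in that order (R = Rz(yaw) Ry(pitch) Rx(roll)).
In Python, from workcell import bot, grab_frame, ticket gives the robot as it stands.
- The arm moves only by the tool arm_command, never from a script. Its argument "commands" is a list of rows, each a list of 3 entries, a list of its own where there are three numbers: the shift along the world's x, y, z in mm, then the turn about the world's z in rad, then the gripper command: -1 is fully open, 1 is shut, values between are in proportion. In form: [[[tx, ty, tz], roll, fingers], ...]. A call has 1 to 20 rows; each row shifts and turns the commanded pose from where the row before left it; what a row does not reach is not made up. A row lasts 1/10 s, in which the tool goes at most 50 mm and 8.59 degrees, less where a joint would pass 70% of its speed; a pose out of reach is approached as far as the arm can. A call with a gripper value outside its range is refused whole. The fingers move at their own pace and stop on an object; "newtons" is the grip in N (left out, the last holds). Time passes only in rows, so rows that do not move let the fingers close. It gives the time, the measured TCP pose, the force, the opening and the grip force at its end, in the units of the state.
- bot.observe(): the state, without advancing time (a new reading comes with each control period).
- grab_frame(name): name is "scene" or "top" or "wrist"; returns a dict with "image" (480x640x3 uint8, red, green, blue), "vertical_fov" (degrees; the focal length in pixels is half the picture's height over the tangent of half this angle, whatever the lens; pixels are square), "cx", "cy" (the principal point, pixels), "R" (3x3) and "t" (3): a world point X has camera coordinates R X + t. Camera axes: x right, y down, z forward; pixel columns grow to the right and rows downward; lengths in m; the calibration is good to about 2 mm. The wrist camera is an equidistant fisheye: a pixel r from the principal point sees the ray r / f radians off the axis. A picture is of the moment at which its call begins. There is no depth.
- ticket.job_done(): hands the job in; it is judged then, once.
The state is a dict: "clock": time; "qpos": joint angles; "qd": joint speeds; "joint_efforts": joint torques, N m; "position": TCP position; "tool_rot": TCP orientation; "force": force on the tool from outside, world axes, zero at the start; "moment": the same for the moment, N m; "grip_width": finger opening in m; "finger_force": force on a finger pad.
Only numpy, scipy, OpenCV 4.12 (cv2) and the standard library are available. Lean on these libraries where they do the work, as an engineer would, in place of code of your own. Each camera call takes 0.05 s, during which the arm holds its last target. There are 200 camera calls.

### The job

Lift the lidded steel funnel by its knob out of the wooden block and nest it upright in the cone-shaped holder of the filling stand, letting it centre itself. Then press it gently down, holder and all, until its shoulder bears firmly on the rubber seal on the bottle (hold a push of about 16 N for half a second; never press the bottle with more than 20 N), and let go so that it stays nested and resting on the seal. Leave the other bottles, jars and the tin where they are.

Things in the scene. Friction and masses are not known exactly. Their poses are not given: they have to be found in the camera images.
- funnel: lidded steel funnel, 0.19-0.35 kg, round about its z axis (up). Origin: centre of the flat shoulder, 36 mm across, that lands on the bottle's seal. Below: spout 16 mm across, 16 mm long. Above: cone from 36 mm across (4 mm up) to 80 mm (46 mm up), lid 85 mm across to 56 mm up, knob to 96 mm up. Starts upright in the block's hole, shoulder on the block's top
- knob_top (a point): centre of the flat top of the funnel's black upright cylindrical knob, 24 mm across and 40 mm tall, standing on the lid; 96 mm above the funnel's origin. Hold the knob by its sides or press on its top
- park: the wooden parking block, fixed, 80 x 80 x 40 mm, with a vertical hole 23 mm across in its middle that takes the spout. Origin: centre of its underside, on the table
- stand: the filling stand, fixed: grey base 130 (x) x 190 (y) x 30 mm, two upright steel posts 10 mm across at y = +75 and -75 mm, up to 234 mm above the table. Origin: centre of its underside, on the table
- carriage: the stand's holder: aluminium ring 89 mm across on the posts, with a cone seat matching the funnel's taper (76 mm across at its upper edge, 55 mm at its lower, 20 mm below; half angle 27.6 degrees). Origin: centre of the seat's upper edge; a fully nested funnel's origin is 42 mm (+-1) below it. It slides straight down against a friction brake and stays where left
- seat_low (a point): centre of the holder's seat at its lower edge, 20 mm below the holder's origin. With the funnel nested, a push of 3 to 6 N moves the holder, at any height (brake 9 N less the weights). It starts 219-225 mm above the table; the seal is met after 13 to 44 mm of travel, felt as a steep rise in force. On letting go the lip lifts the funnel a millimetre or so
- bottle: amber glass bottle, fixed upright on the stand's base under the holder, 62 mm across, 125 mm tall, sunk more or less in the base: mouth 137-141 mm above the table. Origin: centre of its underside. A black rubber seal sleeve, 43 mm across outside, 26 mm inside, is slipped over its neck; its springy top lip (12 N per mm) is what the funnel's shoulder meets
- bottle_mouth (a point): centre of the glass mouth, 125 mm above the bottle's underside. The seal lip stands above it by anything from 2.5 to 22.5 mm, differing each time and not measured: it must be felt. Sealed: the shoulder bears on the lip with 6 to 20 N, i.e. pushing on the knob with roughly 12 to 23 N (16 N is good) once the lip is met
- dropper_a: bystander: amber dropper bottle with rubber bulb, 33 mm across, 100 mm tall; origin under its centre
- dropper_b: bystander: a second dropper bottle, the same, farther from the robot
- spare_bottle: bystander: an amber bottle like the one in the stand, with a black cap, 62 mm across, 128 mm tall; origin under its centre
- jar_a: bystander: low amber jar with black lid, 64 mm across, 45 mm tall; origin under its centre
- jar_b: bystander: low green jar with black lid, 60 mm across, 42 mm tall, between stand and block; origin under its centre
- tin: bystander: flat aluminium tin, 70 mm across, 22 mm tall; origin under its centre
There are look-alikes about, which are no part of the job. What is shaped like the funnel but red is not meant.

How it is judged:
On the way, in this order (a step that is already met when the one before it is completed fails the run):
1. the funnel sits nested and upright in the holder's cone seat (horizontal distance between funnel and carriage below 0.003 m and z of funnel in the frame of carriage below -0.0385 m and angle between funnel's own z axis and vertical below 0.05 rad), for 0.2 s.
2. the funnel, nested in the holder, is pressed down on the bottle's seal with over 6 N for a moment (all of step 1 and contact force between funnel and bottle above 6 N), for 0.3 s.
At the end, for the whole second after the job is handed in: The funnel is nested in the holder's cone (axes within 3 mm, its origin at least 38.5 mm below the seat's upper edge, upright within 0.05 rad), its shoulder rests on the bottle's seal (over 0.3 N), and it is released and at rest (all of step 1 and contact force between funnel and bottle above 0.3 N and linear speed of funnel below 0.02 m/s); the robot touches nothing.
It fails at once if the funnel bears on the bottle with more than 20 N (contact force between funnel and bottle above 20 N).
It fails at once if the funnel bears on the holder with more than 40 N (contact force between funnel and carriage above 40 N).
It fails at once if a bystander is moved by more than 30 mm (distance of any of dropper_a, dropper_b, jar_b, spare_bottle, jar_a, tin from where it was at the start of the episode above 0.03 m).
It also fails if it takes over 53 s, if anything falls off the work surface, if the arm or the gripper's body presses on something with over 40 N, if the wrist force passes 120 N, or if a joint passes its speed limit or range.

## Working session

There is one attempt and no reset: what is moved stays moved. The work goes in short steps, Python scripts to look and compute and a tool call to move; the robot and the scene stay as the last step left them, time stands still between calls to the robot, and variables do not carry over. Pictures are saved under pics/ and viewed, at most 10 in all, crops included, and the job is handed in when it is done.

Besides the shell and the picture viewer there is one more tool, called after "Request:" as name(argument=value, ...) on one line, values as JSON. arm_command: Moves the arm, as the interface text tells. Its arguments: {"type":"object","properties":{"commands":{"type":"array"},"newtons":{"type":"number"}},"required":["commands"]}

```bash
mkdir -p pics; cat > h.py <<'E'
import numpy as np, cv2
from workcell import bot, grab_frame, ticket
def shot(name,fn):
    f=grab_frame(name); cv2.imwrite('pics/'+fn+'.png',f['image'][:,:,::-1]); np.save('pics/'+fn+'.npy',f,allow_pickle=True); return f
def load(fn): return np.load('pics/'+fn+'.npy',allow_pickle=True).item()
def ray(f,u,v):
    F=240/np.tan(np.radians(f['vertical_fov'])/2)
    d=np.array([(u-f['cx'])/F,(v-f['cy'])/F,1.]); R=np.array(f['R']);t=np.array(f['t'])
    return -R.T@t, R.T@d
def onz(f,u,v,z):
    o,d=ray(f,u,v); return o+d*(z-o[2])/d[2]
def proj(f,X):
    F=240/np.tan(np.radians(f['vertical_fov'])/2); c=np.array(f['R'])@np.array(X)+np.array(f['t'])
    return F*c[0]/c[2]+f['cx'],F*c[1]/c[2]+f['cy']
def two(f1,p1,f2,p2):
    o1,d1=ray(f1,*p1);o2,d2=ray(f2,*p2)
    s=np.linalg.lstsq(np.array([d1,-d2]).T,o2-o1,rcond=None)[0]
    a=o1+d1*s[0];b=o2+d2*s[1]; return (a+b)/2,np.linalg.norm(a-b)
E
python3 - <<'E'
from h import *
for n in('scene','top'):
    f=shot(n,n+'0'); print(n,f['vertical_fov'],f['cx'],f['cy'],-np.array(f['R']).T@np.array(f['t']))
s=bot.observe(); print(bot.pinch_z,{k:np.round(v,3) for k,v in s.items()})
E
```

```text
scene 53.80743102746134 318.7484851868815 233.14130912887248 [ 1.31879946 -0.26504123  0.75490213]
top 49.07197822280633 326.72208243525995 242.01014065605645 [0.32681397 0.0108091  1.56804711]
0.0187 {'clock': np.float64(0.1), 'qpos': array([ 1.097,  0.522, -0.036,  1.6  ,  0.021,  1.021, -0.113]), 'qd': array([-0.001, -0.   ,  0.   , -0.002,  0.001, -0.   , -0.   ]), 'joint_efforts': array([ 2.0000e-03, -9.2849e+01,  1.9830e+00, -3.7053e+01,  1.8000e-02,
        5.0000e-03, -0.0000e+00]), 'position': array([ 0.245, -0.574,  0.231]), 'tool_rot': array([-3.141,  0.   ,  0.404]), 'force': array([ 0.628,  0.259, -0.229]), 'moment': array([-0.008,  0.034, -0.037]), 'finger_force': np.float64(0.0), 'grip_width': np.float64(0.085)}
```

View pics/scene0.png

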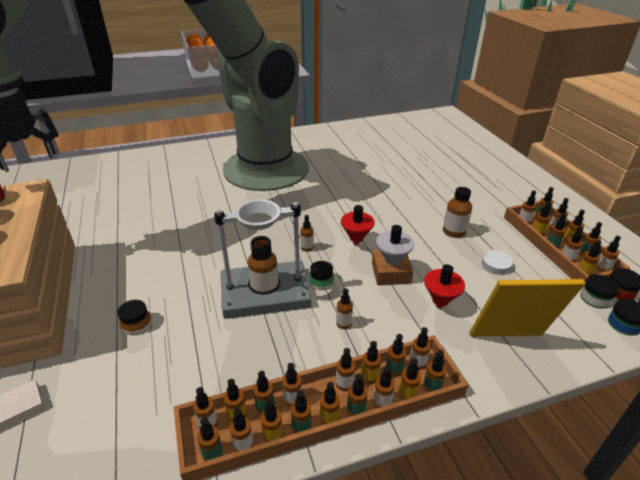

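View pics/top0.png

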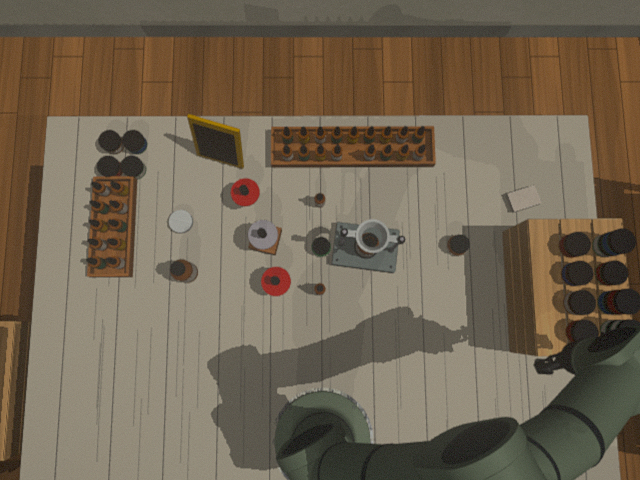

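The scene holds three funnel shapes. The grey one is in the wooden block, at top (263,235) and scene (395,245). Red ones stand at top (246,192) and (276,281). Only the grey one in the block fits the description. I'll confirm it in an enlarged crop and measure.

```bash
python3 - <<'E'
from h import *
t=load('top0');s=load('scene0')
def c(f,x,y,w,h,k): return cv2.resize(f['image'][y:y+h,x:x+w,::-1],None,fx=k,fy=k,interpolation=cv2.INTER_CUBIC)
m=np.vstack([np.hstack([c(t,230,205,80,60,5),c(t,325,205,80,60,5)]),np.hstack([c(s,355,215,80,60,5),c(s,210,195,100,75,4)])])
cv2.imwrite('pics/crop0.png',m)
E
```

```text
(no output)
```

View pics/crop0.png

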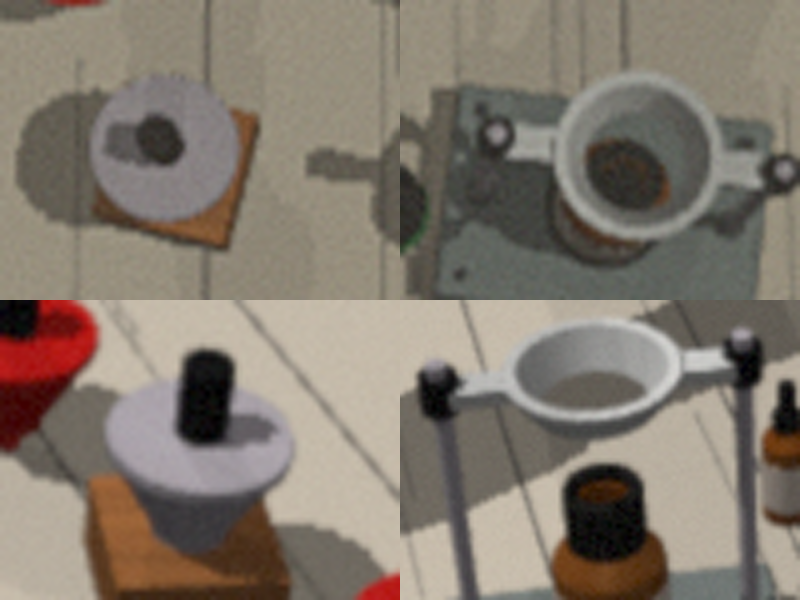

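The crop confirms the grey lidded funnel in the wooden block. Knob at top about (262,233), lid centre (263.4,234.4), and knob top in scene about (397,227). The ring is at top (372.6,236), and the post tops are at (344.4,231.8) and (401.6,239).

```bash
python3 - <<'E'
from h import *
t=load('top0');s=load('scene0')
hsv=lambda f:cv2.cvtColor(f['image'],cv2.COLOR_RGB2HSV)
print('lid top@.096',onz(t,263.4,234.4,.096),'knob@.136',onz(s,396.8,227.4,.136))
print('lid scene', onz(s,355+200/5,215+(437-300)/5,.096), 'knob top view',onz(t,230+158/5,205+136/5,.136))
print('knob tri',two(t,(261.6,232.2),s,(396.8,227.4)))
print('ring tri',two(t,(372.6,236),s,(210+597/4-100,195+(373-300)/4)), onz(t,372.6,236,.222))
p=[onz(t,344.4,231.8,.234),onz(t,401.6,239,.234)];print('posts',p,sum(p)/2,np.linalg.norm(p[0]-p[1]))
q=[onz(s,210+(435-400)/4,195+72/4,.234),onz(s,210+(742-400)/4,195+40/4,.234)];print('posts scene',q,sum(q)/2,np.linalg.norm(q[0]-q[1]))
im=t['image'].astype(int)
# jar/dropper/spare rough
for n,u,v,z in(('jar_b',320,245,.042),('dropA',320,289,.1),('dropB',320,200,.1),('red1',246,192,.1),('red2',276,281,.1),('spare',181,269,.128)):print(n,onz(t,u,v,z).round(3))
E
```

```text
lid top@.096 [0.57960942 0.16143492 0.096     ] knob@.136 [0.58223483 0.16498528 0.136     ]
lid scene [0.58466528 0.164009   0.096     ] knob top view [0.57892682 0.16235783 0.136     ]
knob tri (array([0.57997792, 0.16422155, 0.13440382]), np.float64(0.0036716501570326038))
ring tri (array([ 0.55313175, -0.13306793,  0.21869083]), np.float64(0.004451108277349881)) [ 0.55211648 -0.13489252  0.222     ]
posts [array([ 0.56150939, -0.06101098,  0.234     ]), array([ 0.54183206, -0.20830139,  0.234     ])] [ 0.55167073 -0.13465618  0.234     ] 0.14859900145168112
posts scene [array([ 0.55088349, -0.20851252,  0.234     ]), array([ 0.56986477, -0.06061526,  0.234     ])] [ 0.56037413 -0.13456389  0.234     ] 0.1491103281864411
jar_b [0.556 0.001 0.042]
dropA [0.424 0.002 0.1  ]
dropB [0.678 0.    0.1  ]
red1 [0.702 0.212 0.1  ]
red2 [0.447 0.125 0.1  ]
spare [0.479 0.382 0.128]
```

Request:
arm_command(commands=[[[0, 0, 40], 0, -1], [[0, 0, 40], 0, -1], [[26, 36, 2], -0.034, -1], [[26, 36, 2], -0.034, -1], [[26, 36, 2], -0.034, -1], [[26, 36, 2], -0.034, -1], [[26, 36, 2], -0.034, -1], [[26, 36, 2], -0.034, -1], [[26, 36, 2], -0.034, -1], [[26, 36, 2], -0.034, -1], [[26, 36, 2], -0.034, -1], [[26, 36, 2], -0.034, -1], [[26, 36, 2], -0.034, -1], [[22, 44, 2], -0.03, -1], [[0, 0, 0], 0, -1], [[0, 0, 0], 0, -1]])

```text
clock: 1.7
position: [0.5537, -0.1337, 0.3348]
tool_rot: [-3.141, 0.001, 0.002]
force: [-0.6, -1.4, -0.1]
grip_width: 0.0853
finger_force: 0.0
```

```bash
python3 - <<'E'
from h import *
f=shot('wrist','w1'); print(f['vertical_fov'],f['cx'],f['cy'],-np.array(f['R']).T@np.array(f['t']),np.array(f['R']).round(3))
s=bot.observe();print(s['clock'],s['position'],s['tool_rot'])
E
```

```text
65.70646984690485 314.3577164133052 240.4079204112862 [ 0.63564213 -0.13267733  0.47727076] [[ 0.001 -1.    -0.   ]
 [-0.948 -0.001  0.319]
 [-0.319 -0.    -0.948]]
1.75 [ 0.55329235 -0.13499755  0.33496019] [3.14131190e+00 7.87138040e-04 5.81885752e-05]
```

View pics/w1.png

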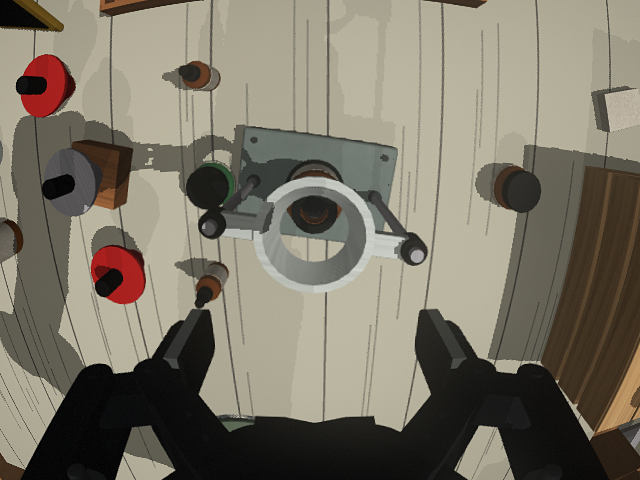

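The ring is at about (315,236) in the wrist view, with post tops at (210,227) and (416,256). The grey funnel knob is at (58,188).

```bash
cat >> h.py <<'E'
def wray(f,u,v):
    F=240/np.tan(np.radians(f['vertical_fov'])/2); x,y=u-f['cx'],v-f['cy']; r=np.hypot(x,y)+1e-9; th=r/F
    d=np.array([np.sin(th)*x/r,np.sin(th)*y/r,np.cos(th)]); R=np.array(f['R']); return -R.T@np.array(f['t']),R.T@d
def wonz(f,u,v,z):
    o,d=wray(f,u,v); return o+d*(z-o[2])/d[2]
def circ(P):
    P=np.array(P)[:,:2]; A=np.c_[2*P,np.ones(len(P))]; s=np.linalg.lstsq(A,(P**2).sum(1),rcond=None)[0]
    r=np.sqrt(s[2]+s[:2]@s[:2]); return s[:2],r,np.abs(np.hypot(*(P-s[:2]).T)-r).max()
E
python3 - <<'E'
from h import *
f=load('w1')
a,b=wonz(f,210,227,.234),wonz(f,416,256,.234);print(a,b,(a+b)/2,np.linalg.norm(a-b))
im=cv2.GaussianBlur(f['image'],(3,3),0).astype(int)
for v in (236,): print([tuple(im[v,u]) for u in range(248,292,3)])
for u in (315,): print([tuple(im[v,u]) for v in range(172,205,3)],[tuple(im[v,u]) for v in range(262,300,3)])
cv2.imwrite('pics/w1c.png',cv2.resize(f['image'][165:305,195:435,::-1],None,fx=3.3,fy=3.3,interpolation=cv2.INTER_CUBIC))
E
```

```text
[ 0.5636599  -0.05952839  0.234     ] [ 0.54205876 -0.20579717  0.234     ] [ 0.55285933 -0.13266278  0.234     ] 0.14785522380980218
[(np.int64(185), np.int64(189), np.int64(181)), (np.int64(156), np.int64(159), np.int64(152)), (np.int64(182), np.int64(186), np.int64(178)), (np.int64(189), np.int64(193), np.int64(185)), (np.int64(189), np.int64(193), np.int64(185)), (np.int64(156), np.int64(161), np.int64(153)), (np.int64(150), np.int64(154), np.int64(147)), (np.int64(150), np.int64(153), np.int64(146)), (np.int64(148), np.int64(151), np.int64(144)), (np.int64(149), np.int64(152), np.int64(145)), (np.int64(153), np.int64(157), np.int64(149)), (np.int64(166), np.int64(163), np.int64(147)), (np.int64(171), np.int64(167), np.int64(148)), (np.int64(171), np.int64(167), np.int64(148)), (np.int64(161), np.int64(158), np.int64(139))]
[(np.int64(57), np.int64(40), np.int64(29)), (np.int64(72), np.int64(54), np.int64(41)), (np.int64(176), np.int64(180), np.int64(173)), (np.int64(182), np.int64(185), np.int64(178)), (np.int64(186), np.int64(190), np.int64(183)), (np.int64(107), np.int64(110),
[... 154 characters left out ...]
 (np.int64(31), np.int64(32), np.int64(29)), (np.int64(31), np.int64(32), np.int64(29))] [(np.int64(132), np.int64(134), np.int64(125)), (np.int64(121), np.int64(124), np.int64(118)), (np.int64(121), np.int64(123), np.int64(117)), (np.int64(120), np.int64(123), np.int64(116)), (np.int64(120), np.int64(122), np.int64(116)), (np.int64(119), np.int64(121), np.int64(115)), (np.int64(118), np.int64(121), np.int64(114)), (np.int64(116), np.int64(118), np.int64(112)), (np.int64(192), np.int64(196), np.int64(187)), (np.int64(201), np.int64(204), np.int64(196)), (np.int64(197), np.int64(199), np.int64(189)), (np.int64(188), np.int64(184), np.int64(163)), (np.int64(188), np.int64(184), np.int64(163))]
```

View pics/w1c.png

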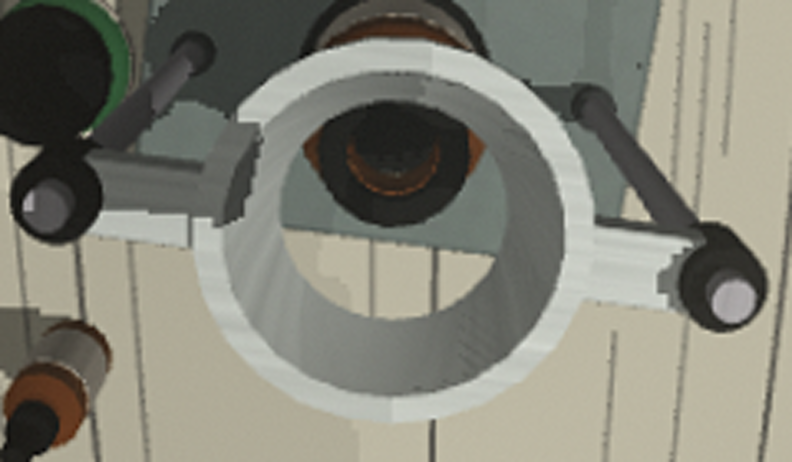

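Crop: the seat's upper inner edge spans x 223–565 and y 72–397. The outer edge spans 193–595 and 40–422.

```bash
python3 - <<'E'
from h import *
f=load('w1');k=3.3;g=lambda L,z:circ([wonz(f,195+x/k-.35,165+y/k-.35,z) for x,y in L])
for z in(.219,.222,.225):
  print(z,g([(223,235),(565,235),(395,72),(395,397)],z),g([(193,240),(595,240),(395,40),(395,422)],z))
print(wonz(f,206.5+1,227,.234))
P=[wonz(f,195+x/k-.35,165+y/k-.35,.234) for x,y in((47,206),(734,299))];print(P,sum(P)/2,np.linalg.norm(P[0]-P[1]))
# funnel knob top & lid
print(wonz(f,52,189,.136))
E
```

```text
0.219 (array([ 0.55075479, -0.13245428]), np.float64(0.038092831151513365), np.float64(2.4297597987506248e-05)) (array([ 0.55095759, -0.13245114]), np.float64(0.04486711756550497), np.float64(7.246849663739008e-05))
0.222 (array([ 0.55174082, -0.13245687]), np.float64(0.037650355617642205), np.float64(2.4015363977052118e-05)) (array([ 0.55194126, -0.13245376]), np.float64(0.044345953839989745), np.float64(7.162672310912638e-05))
0.225 (array([ 0.55272685, -0.13245946]), np.float64(0.03720788008376547), np.float64(2.373312996036686e-05)) (array([ 0.55292493, -0.13245639]), np.float64(0.043824790114480365), np.float64(7.078494958616399e-05))
[ 0.56367106 -0.05767769  0.234     ]
[array([ 0.56361048, -0.05870473,  0.234     ]), array([ 0.54262625, -0.20655428,  0.234     ])] [ 0.55311837 -0.1326295   0.234     ] 0.14933127524782483
[0.58112868 0.16032803 0.136     ]
```

Request:
arm_command(commands=[[[2, 37, -3], 0, -1], [[2, 37, -3], 0, -1], [[2, 37, -3], 0, -1], [[2, 37, -3], 0, -1], [[2, 37, -3], 0, -1], [[2, 37, -3], 0, -1], [[2, 37, -3], 0, -1], [[2, 37, -3], 0, -1], [[0, 0, -20], 0, -1], [[0, 0, -20], 0, -1], [[0, 0, -20], 0, -1], [[0, 0, 0], 0, -1], [[0, 0, 0], 0, -1]])

```text
clock: 3.05
position: [0.5698, 0.1602, 0.2518]
tool_rot: [3.141, 0.0, -0.002]
force: [-0.8, 0.2, 0.4]
grip_width: 0.0852
finger_force: 0.0
```

```bash
python3 - <<'E'
from h import *
f=shot('wrist','w2'); s=bot.observe();print(s['clock'],s['position'],s['tool_rot'])
E
```

```text
3.1 [0.57006017 0.16054918 0.25229137] [-3.14145452e+00 -9.17470161e-04 -1.44542632e-03]
```

View pics/w2.png

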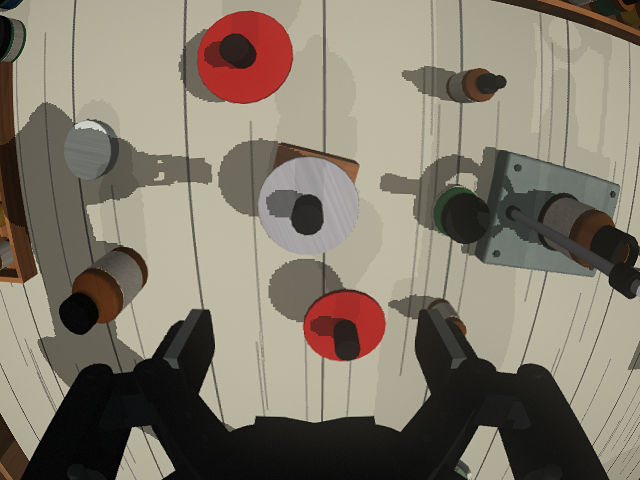

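The grey funnel's lid spans x 259–359 and y 155–254. The knob top is at about (307,219).

```bash
python3 - <<'E'
from h import *
f=load('w2')
print(circ([wonz(f,*p,.096) for p in((259,206),(359,206),(309,155),(309,254.5))]))
g=f['image'].astype(int); m=(g.max(2)<70).astype(np.uint8); m[:190]=0;m[245:]=0;m[:,:285]=0;m[:,330:]=0
n,l,st,_=cv2.connectedComponentsWithStats(m);i=1+st[1:,4].argmax();x,y,w,h,a=st[i];print(st[i])
# knob top disc = lower end of blob (farther from camera axis)
c,r,e=0,0,0
for cy in (h-w/2,): print(wonz(f,x+w/2-.5,y+cy-.5,.136), wonz(f,x+w/2-.5,y+w/2-.5,.096))
print(np.linalg.norm(wonz(f,x,y+h-w/2,.136)-wonz(f,x+w,y+h-w/2,.136)))
print(bot.observe()['position'])
E
```

```text
(array([0.58118547, 0.16560631]), np.float64(0.04189322319685522), np.float64(0.00047865213085075686))
[ 291  195   32   40 1028]
[0.58163118 0.16678005 0.136     ] [0.57764037 0.16761889 0.096     ]
0.023056201129492932
[0.57006017 0.16054918 0.25229137]
```

Request:
arm_command(commands=[[[6, 3, -25], 0, -1], [[5, 2, -35], 0, -1], [[0, 0, -35], 0, -1], [[0, 0, -30], 0, -1], [[0, 0, -16], 0, -0.4], [[0, 0, -10], 0, -0.2], [[0, 0, 0], 0, 0.0], [[0, 0, 0], 0, 0.2], [[0, 0, 0], 0, 0.5], [[0, 0, 0], 0, 1], [[0, 0, 0], 0, 1], [[0, 0, 0], 0, 1], [[0, 0, 0], 0, 1]], newtons=40)

```text
clock: 4.4
position: [0.5814, 0.1664, 0.1017]
tool_rot: [-3.141, -0.002, -0.0]
force: [-1.0, -1.1, 7.4]
grip_width: 0.0231
finger_force: 38.9
```

Request:
arm_command(commands=[[[0, 0, 8], 0, 1], [[0, 0, 20], 0, 1], [[0, 0, 35], 0, 1], [[0, 0, 40], 0, 1], [[0, 0, 40], 0, 1], [[0, 0, 40], 0, 1], [[0, 0, 35], 0, 1], [[-3, -25, 20], 0, 1], [[-3, -35, 10], 0, 1], [[-4, -37, 0], 0, 1], [[-4, -37, 0], 0, 1], [[-4, -37, 0], 0, 1], [[-4, -37, 0], 0, 1], [[-4, -37, 0], 0, 1], [[-3, -32, 0], 0, 1], [[0, -22, 0], 0, 1], [[0, 0, 0], 0, 1], [[0, 0, 0], 0, 1], [[0, 0, 0], 0, 1]])

```text
clock: 6.3
position: [0.5516, -0.1317, 0.3487]
tool_rot: [-3.141, -0.0, 0.001]
force: [0.3, 0.4, -2.7]
grip_width: 0.0234
finger_force: 39.6
```

```bash
python3 - <<'E'
from h import *
f=shot('wrist','w3');g=shot('scene','s3'); s=bot.observe();print(s['clock'],s['position'],s['tool_rot'],s['grip_width'])
m=np.hstack([f['image'][100:400,150:480,::-1],cv2.resize(g['image'][120:300,190:340,::-1],None,fx=3,fy=3)[:300]])
m=np.zeros((540,800,3),np.uint8);m[:300,:340]=f['image'][100:400,140:480,::-1];m[:540,350:800]=cv2.resize(g['image'][120:300,190:340,::-1],None,fx=3,fy=3)
cv2.imwrite('pics/c3.png',m)
E
```

```text
6.4 [ 0.55163026 -0.13175689  0.34854758] [-3.14136257e+00 -2.46442165e-04  1.17669908e-03] 0.022884138776293514
```

View pics/c3.png

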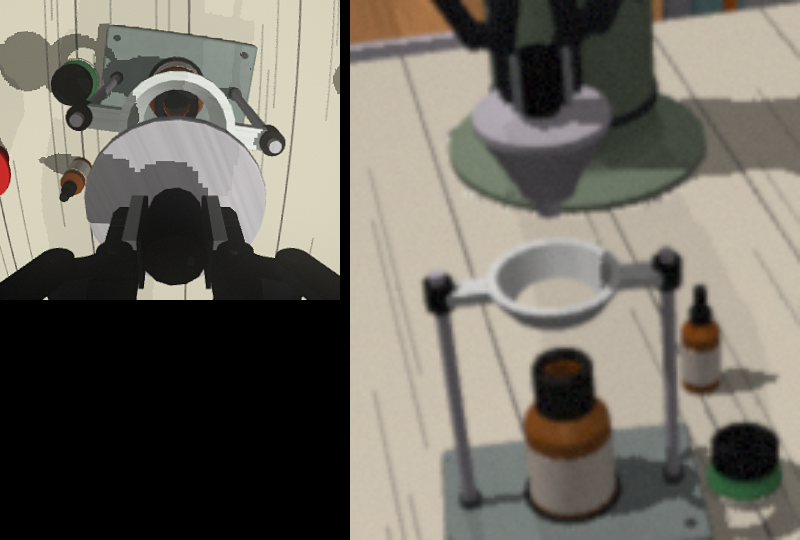

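The funnel hangs upright over the ring, and the lean of the posts accounts for its apparent offset. I'll lower it.

Request:
arm_command(commands=[[[0, 0, -25], 0, 1], [[0, 0, -25], 0, 1], [[0, 0, -20], 0, 1], [[0, 0, -15], 0, 1], [[0, 0, -8], 0, 1], [[0, 0, -3], 0, 1], [[0, 0, 0], 0, 1], [[0, 0, 0], 0, 1]])

```text
clock: 7.2
position: [0.5519, -0.1327, 0.253]
tool_rot: [3.141, -0.001, -0.0]
force: [-0.1, -1.0, -1.7]
grip_width: 0.0229
finger_force: 39.7
```

Request:
arm_command(commands=[[[0, 0, -2], 0, 1], [[0, 0, -2], 0, 1], [[0, 0, 0], 0, 1]])

```text
clock: 7.5
position: [0.5515, -0.1328, 0.2482]
tool_rot: [-3.142, 0.0, -0.0]
force: [-0.4, -0.8, -2.5]
grip_width: 0.0229
finger_force: 39.7
```

Request:
arm_command(commands=[[[0, 0, -1], 0, 1], [[0, 0, -1], 0, 1], [[0, 0, 0], 0, 1]])

```text
clock: 7.8
position: [0.5515, -0.1327, 0.2462]
tool_rot: [-3.142, 0.0, -0.0]
force: [0.8, -0.3, -1.5]
grip_width: 0.0228
finger_force: 39.6
```

Request:
arm_command(commands=[[[0, 0, -1], 0, 1], [[0, 0, -1], 0, 1], [[0, 0, 0], 0, 1]])

```text
clock: 8.1
position: [0.5522, -0.1327, 0.2447]
tool_rot: [3.142, -0.002, -0.0]
force: [4.0, -0.8, 2.4]
grip_width: 0.0229
finger_force: 40.1
```

Request:
arm_command(commands=[[[1, 0, 0], 0, 1], [[0, 0, 0], 0, 1]])

```text
clock: 8.3
position: [0.5525, -0.1327, 0.2442]
tool_rot: [-3.142, 0.0, -0.0]
force: [2.4, -0.1, 0.3]
grip_width: 0.0229
finger_force: 39.9
```

Request:
arm_command(commands=[[[0, 0, -1], 0, 1], [[0, 0, 0], 0, 1]])

```text
clock: 8.5
position: [0.5528, -0.1327, 0.2434]
tool_rot: [3.142, -0.001, -0.0]
force: [3.5, 0.3, 3.5]
grip_width: 0.0227
finger_force: 40.3
```

Request:
arm_command(commands=[[[1, 0, 0], 0, 1], [[0, 0, -1], 0, 1], [[0, 0, 0], 0, 1]])

```text
clock: 8.8
position: [0.5533, -0.1329, 0.2421]
tool_rot: [3.141, 0.001, -0.0]
force: [-0.6, -2.2, 2.7]
grip_width: 0.0232
finger_force: 40.3
```

Request:
arm_command(commands=[[[0, 0, 0], 0, 0.3], [[0, 0, 0], 0, 0.1], [[0, 0, 0], 0, -0.1], [[0, 0, 0], 0, -0.1], [[0, 0, 0], 0, -0.1], [[0, 0, 20], 0, -0.1], [[0, 0, 30], 0, -0.1], [[0, 0, 30], 0, 1], [[0, 0, 0], 0, 1], [[0, 0, 0], 0, 1], [[0, 0, 0], 0, 1]])

```text
clock: 9.9
position: [0.5532, -0.1327, 0.3215]
tool_rot: [-3.141, 0.001, -0.0]
force: [0.3, -0.5, -0.1]
grip_width: -0.0001
finger_force: 0.0
```

```bash
python3 - <<'E'
from h import *
f=shot('wrist','w4');g=shot('scene','s4'); s=bot.observe();print(s['clock'],s['position'],s['force'])
m=np.zeros((540,800,3),np.uint8);m[:300,:340]=f['image'][100:400,140:480,::-1];m[:540,350:800]=cv2.resize(g['image'][120:300,190:340,::-1],None,fx=3,fy=3)
cv2.imwrite('pics/c4.png',m)
E
```

```text
10.0 [ 0.5532121  -0.13266804  0.32142342] [0.24320901 0.14913925 0.10522742]
```

View pics/c4.png

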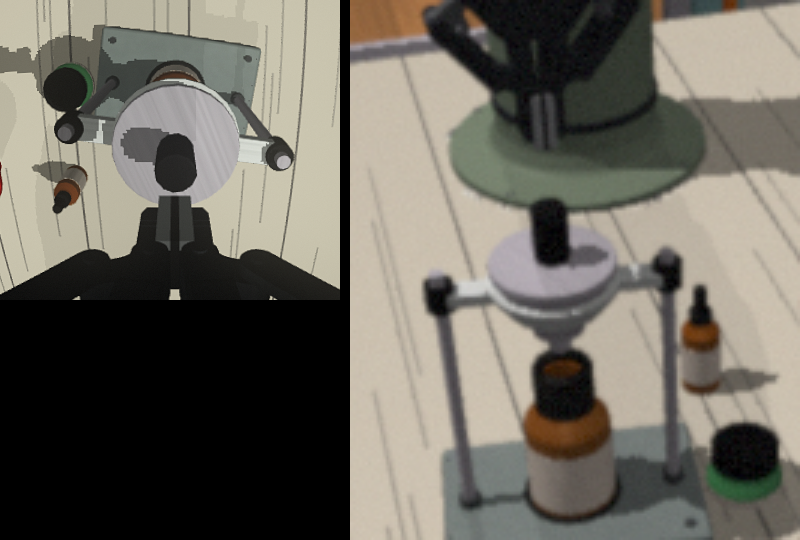

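The funnel sits nested and upright, with the lid concentric with the ring. The black seal rim in the scene view is at about (260.7,241), so I'll use it for a rough lip height to set the coarse travel. The contact itself still has to be felt.

```bash
python3 - <<'E'
from h import *
s=load('scene0')
for z in(.14,.145,.15,.155,.16,.165): print(z,[np.round(proj(s,(.5528+dx,-.1325,z)),1) for dx in(-.0215,0,.0215)])
print([s['image'][v,261].tolist() for v in range(228,254)])
E
```

```text
0.14 [array([258.8, 238.1]), array([261.1, 244.2]), array([263.4, 250.4])]
0.145 [array([258.6, 236.3]), array([260.9, 242.3]), array([263.3, 248.5])]
0.15 [array([258.5, 234.4]), array([260.7, 240.4]), array([263.1, 246.6])]
0.155 [array([258.3, 232.5]), array([260.6, 238.5]), array([262.9, 244.7])]
0.16 [array([258.1, 230.6]), array([260.4, 236.6]), array([262.8, 242.8])]
0.165 [array([257.9, 228.7]), array([260.2, 234.6]), array([262.6, 240.8])]
[[77, 76, 73], [114, 109, 102], [163, 156, 142], [182, 174, 158], [187, 176, 162], [184, 176, 162], [183, 175, 158], [146, 142, 128], [60, 59, 52], [24, 25, 21], [19, 16, 21], [30, 14, 15], [56, 38, 17], [65, 33, 14], [57, 29, 14], [55, 30, 12], [52, 29, 11], [45, 26, 21], [28, 25, 21], [27, 29, 28], [15, 15, 7], [19, 20, 14], [7, 14, 14], [14, 15, 16], [12, 12, 13], [18, 15, 19]]
```

Request:
arm_command(commands=[[[0, 0, -20], 0, 1], [[0, 0, -15], 0, 1], [[0, 0, -6], 0, 1], [[0, 0, -2], 0, 1], [[0, 0, -2], 0, 1], [[0, 0, -1], 0, 1], [[0, 0, 0], 0, 1]], newtons=20)

```text
clock: 10.7
position: [0.5537, -0.1328, 0.2767]
tool_rot: [3.142, -0.001, -0.0]
force: [0.5, -0.7, -0.3]
grip_width: 0.0001
finger_force: 0.0
```

The seal's back rim is at v≈235.5, which puts the lip at about z 0.147 ± 3 mm and the travel at about 33 mm. I'll go 12 mm coarsely, then another 12 mm, checking force.

Request:
arm_command(commands=[[[0, 0, -1], 0, 1], [[0, 0, -1], 0, 1], [[0, 0, -2], 0, 1], [[0, 0, -2], 0, 1], [[0, 0, -2], 0, 1], [[0, 0, -2], 0, 1], [[0, 0, -2], 0, 1], [[0, 0, 0], 0, 1]])

```text
clock: 11.5
position: [0.5534, -0.1327, 0.2639]
tool_rot: [-3.141, 0.001, -0.0]
force: [0.0, 0.1, -0.0]
grip_width: -0.0003
finger_force: 0.0
```

Request:
arm_command(commands=[[[0, 0, -1], 0, 1], [[0, 0, -1], 0, 1], [[0, 0, -1], 0, 1], [[0, 0, 0], 0, 1]])

```text
clock: 11.9
position: [0.5535, -0.1327, 0.2611]
tool_rot: [-3.141, 0.0, -0.0]
force: [-0.7, 0.2, 2.2]
grip_width: 0.0002
finger_force: 1.0
```

Contact is felt later than I expected. I'll check numerically whether the funnel and ring have already moved.

```bash
python3 - <<'E'
from h import *
a=load('s4');g=shot('scene','s5')
x,y,w,h=338//3+190-100,120+75,90,40
A,B=[cv2.cvtColor(k['image'],cv2.COLOR_RGB2GRAY) for k in(a,g)]
t=A[205:228,226:262]  # left part of lid/ring
r=cv2.matchTemplate(B[195:250,216:272],t,cv2.TM_CCOEFF_NORMED);_,v,_,p=cv2.minMaxLoc(r);print(v,p[0]-10,p[1]-10)
for z in(.222,.212,.202):print(z,proj(a,(.5528,-.1325,z)))
print(bot.observe()['force'])
E
```

```text
0.936353325843811 1 6
0.222 (np.float64(258.2406731127057), np.float64(211.72758650547547))
0.212 (np.float64(258.6021077356128), np.float64(215.86857593314804))
0.202 (np.float64(258.95891287868426), np.float64(219.95652498826215))
[-0.37124088  0.90720032  1.08983814]
```

The ring moved 6 px, about 15 mm, as commanded. About 18 mm should remain. I'll go 8 mm coarsely, then take fine steps.

Request:
arm_command(commands=[[[0, 0, -1], 0, 1], [[0, 0, -1], 0, 1], [[0, 0, -1], 0, 1], [[0, 0, -1], 0, 1]])

```text
clock: 12.35
position: [0.5536, -0.1327, 0.2572]
tool_rot: [-3.142, -0.0, -0.0]
force: [-0.3, -0.3, 4.4]
grip_width: -0.0001
finger_force: 2.3
```

Request:
arm_command(commands=[[[0, 0, -1], 0, 1], [[0, 0, -1], 0, 1], [[0, 0, -1], 0, 1], [[0, 0, -1], 0, 1]])

```text
clock: 12.75
position: [0.5535, -0.1327, 0.2532]
tool_rot: [-3.142, 0.0, -0.0]
force: [-0.7, -0.1, 4.1]
grip_width: -0.0001
finger_force: 2.3
```

Request:
arm_command(commands=[[[0, 0, -0.6], 0, 1], [[0, 0, -0.6], 0, 1]])

```text
clock: 12.95
position: [0.5535, -0.1327, 0.252]
tool_rot: [-3.142, 0.0, -0.0]
force: [-0.4, -0.3, 4.3]
grip_width: 0.0001
finger_force: 2.3
```

Request:
arm_command(commands=[[[0, 0, -0.6], 0, 1], [[0, 0, -0.6], 0, 1]])

```text
clock: 13.15
position: [0.5535, -0.1327, 0.2509]
tool_rot: [-3.142, 0.0, -0.0]
force: [-0.5, 0.5, 3.3]
grip_width: 0.0
finger_force: 2.3
```

Request:
arm_command(commands=[[[0, 0, -0.6], 0, 1], [[0, 0, -0.6], 0, 1]])

```text
clock: 13.35
position: [0.5536, -0.1328, 0.2497]
tool_rot: [3.142, -0.0, -0.0]
force: [-0.5, 0.5, 5.6]
grip_width: -0.0001
finger_force: 2.3
```

Request:
arm_command(commands=[[[0, 0, -0.6], 0, 1], [[0, 0, -0.6], 0, 1]])

```text
clock: 13.55
position: [0.5535, -0.1328, 0.2484]
tool_rot: [-3.142, 0.0, -0.0]
force: [0.5, -0.1, 4.6]
grip_width: 0.0002
finger_force: 2.3
```

Request:
arm_command(commands=[[[0, 0, -0.6], 0, 1], [[0, 0, -0.6], 0, 1]])

```text
clock: 13.75
position: [0.5536, -0.1327, 0.2472]
tool_rot: [-3.142, -0.0, -0.0]
force: [-1.4, -0.5, 5.6]
grip_width: -0.0
finger_force: 2.3
```

Request:
arm_command(commands=[[[0, 0, -0.6], 0, 1], [[0, 0, -0.6], 0, 1]])

```text
clock: 13.95
position: [0.5535, -0.1328, 0.246]
tool_rot: [3.142, 0.0, -0.0]
force: [-0.3, 0.2, 3.9]
grip_width: -0.0002
finger_force: 2.3
```

Request:
arm_command(commands=[[[0, 0, -0.6], 0, 1], [[0, 0, -0.6], 0, 1]])

```text
clock: 14.15
position: [0.5535, -0.1328, 0.2448]
tool_rot: [-3.142, 0.0, -0.0]
force: [-0.9, -0.9, 5.6]
grip_width: -0.0001
finger_force: 2.3
```

Request:
arm_command(commands=[[[0, 0, -0.6], 0, 1], [[0, 0, -0.6], 0, 1]])

```text
clock: 14.35
position: [0.5536, -0.1328, 0.2438]
tool_rot: [3.142, -0.0, -0.0]
force: [-1.5, 0.6, 10.3]
grip_width: -0.0002
finger_force: 5.4
```

The lip is met.

Request:
arm_command(commands=[[[0, 0, -0.3], 0, 1], [[0, 0, 0], 0, 1]])

```text
clock: 14.55
position: [0.5536, -0.1328, 0.2437]
tool_rot: [3.142, -0.0, -0.0]
force: [-2.2, 0.3, 9.8]
grip_width: -0.0
finger_force: 5.0
```

Request:
arm_command(commands=[[[0, 0, -0.6], 0, 1], [[0, 0, 0], 0, 1]])

```text
clock: 14.75
position: [0.5536, -0.1328, 0.2433]
tool_rot: [3.141, -0.0, -0.0]
force: [-3.3, 0.4, 13.2]
grip_width: 0.0002
finger_force: 6.4
```

Request:
arm_command(commands=[[[0, 0, -0.5], 0, 1], [[0, 0, 0], 0, 1]])

```text
clock: 14.95
position: [0.5537, -0.1328, 0.2431]
tool_rot: [3.141, -0.001, -0.0]
force: [-4.4, 0.4, 16.5]
grip_width: 0.0001
finger_force: 8.0
```

Request:
arm_command(commands=[[[0, 0, -0.1], 0, 1], [[0, 0, 0], 0, 1], [[0, 0, 0], 0, 1], [[0, 0, 0], 0, 1], [[0, 0, 0], 0, 1], [[0, 0, 0], 0, 1], [[0, 0, 0], 0, 1]])

```text
clock: 15.65
position: [0.5537, -0.1328, 0.243]
tool_rot: [3.141, -0.001, -0.0]
force: [-5.3, -0.0, 17.6]
grip_width: 0.0
finger_force: 8.7
```

Request:
arm_command(commands=[[[0, 0, 1], 0, 1], [[0, 0, 2], 0, 1], [[0, 0, 10], 0, 1], [[0, 0, 30], 0, 1], [[0, 0, 40], 0, 1], [[0, 0, 40], 0, 1], [[0, 0, 0], 0, 1], [[0, 0, 0], 0, 1], [[0, 0, 0], 0, 1]])

```text
clock: 16.55
position: [0.5532, -0.1327, 0.3645]
tool_rot: [-3.141, 0.001, -0.0]
force: [-0.1, 0.7, -1.0]
grip_width: -0.0004
finger_force: 0.0
```

```bash
python3 - <<'E'
from h import *
f=shot('wrist','w6');g=shot('scene','s6'); s=bot.observe();print(s['clock'],s['position'],s['force'])
m=np.zeros((540,800,3),np.uint8);m[:300,:340]=f['image'][100:400,140:480,::-1];m[:540,350:800]=cv2.resize(g['image'][120:300,190:340,::-1],None,fx=3,fy=3)
cv2.imwrite('pics/c6.png',m)
E
```

```text
16.65 [ 0.55319081 -0.13266763  0.36431236] [ 0.3708418   0.63708656 -0.38565845]
```

View pics/c6.png

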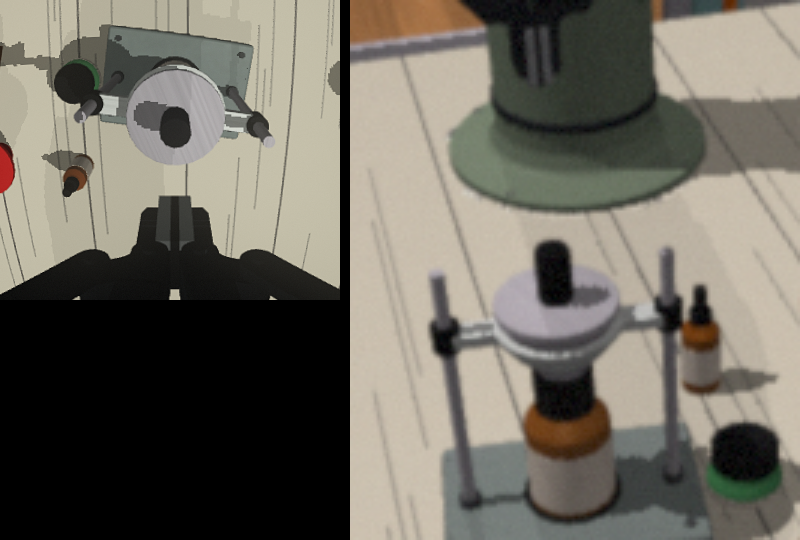

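The funnel is upright and nested at crop (555,310), its shoulder is on the seal, and the robot is clear. I'll hand it in.

```bash
python3 -c "
from h import *
print(ticket.job_done())"
```

```text
the job is handed in; nothing more can be done
None
```

The funnel is nested upright in the holder and was pressed onto the bottle's seal with 16.5–17.6 N for about 0.7 s. It has been released, the arm is clear and the job is handed in at about 16.7 s; the hand-in returned no verdict.

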